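# Wind and set the bench timer

## Task

Wind the blue bench timer and set it: twist its black knob clockwise past the red top mark until you feel it come firmly up against its end stop, without forcing it, then turn it back until its pointer stands at the green marker and let go. Leave the other things on the table as they are.

Things in the scene. Friction and masses are not known exactly. Their poses are not given: they have to be found in the camera images.
- timer_case: Blue metal timer, 190 x 110 mm (foot plate 200 x 122), top face 45 mm above the table, fixed to it; a white dial of radius 50 mm and, 92 mm from the dial's axis along the case's +x, a brass bell of radius 24 mm, top 64 mm above the table. Origin on the table under the dial's axis; z up. The dial's zero mark stands 1.35 rad counter-clockwise from the case's +x, seen from above.
- top_mark (a point): Direction of the red top mark on the dial: a point 30 mm from the axis, 55 mm above the table, 2.0 rad clockwise from the zero mark, fixed to the case. The knob's upper end stop lies somewhere 0.1 to 0.7 rad clockwise past this mark, different each time and not visible: it can only be felt.
- timer_knob: Black knob on the dial, turning about the vertical: a skirt of radius 30 mm, z = 49 to 55 mm, with an upright grip bar on it 46 mm long, 14 mm thick, z = 55 to 89 mm. Origin on the axis at table height; x along the bar toward the white pointer line, z up. About 0.03 N m of friction; it stays where it is left. It starts short of the top mark; its lower stop lies within 0.3 rad of zero.
- knob_grip (a point): Point on the knob's axis, 79 mm above the table, at which to grip the bar across its 14 mm thickness (10 mm below the bar's top, 24 mm above the skirt); its x runs along the bar.
- pointer_tip (a point): Tip of the white pointer on the knob: on the skirt's edge, 30 mm from the axis along the knob's x, 55 mm above the table.
- set_marker: Small green tab (14 x 5 x 6 mm) on the rim of the dial, 35 to 50 mm from the axis, z = 46 to 53 mm, fixed during the work; it marks the time to set. Origin on the table surface under the dial's axis; its x points from the axis to the tab.
- marker_aim (a point): The point in front of the green tab, 30 mm from the axis and 55 mm above the table, where the pointer tip must finally stand.
- timer_stop (a joint): Wind-up of the hidden end stop inside the timer, rad: a stiff spring of 6 N m/rad, 0 when relaxed, positive when the knob is twisted clockwise against the upper stop, negative against the lower stop. Friction of the free knob alone moves it by about 0.005. Firmly up against the stop is 0.12 N m or more (0.02 rad); 0.5 N m (0.083 rad) either way is forcing it.
- tape_roll: Roll of masking tape lying flat, 96 mm across, 24 mm high; origin at the centre of its underside. To be left alone.
- round_cutter: Round tin cutter, 66 mm across, 35 mm high; origin at the centre of its underside. To be left alone.
- oxide_bottle: Brown bottle with black cap, 38 mm across, 76 mm high; origin at the centre of its underside. To be left alone.
- sprig_mould: Round brown plaster mould, 66 mm across, 34 mm high; origin at the centre of its underside. To be left alone.

How it is judged:
By the outcome, as a careful person would: the job done as asked, in the order asked, and still so for the second after the job is handed in, with the robot touching nothing.
It also fails if it takes over 58 s, if anything falls off the work surface, if the arm or the gripper's body presses on something with over 40 N, if the wrist force passes 120 N, or if a joint passes its speed limit or range.

## Robot

A 6-joint arm with a two-finger parallel gripper is mounted at the origin on a cart in front of the work surface, level with it; the furniture and walls round the work are solid. World frame = base frame: x ahead of the robot, y to its left, z up, the work surface at z = 0. Lengths are in m, angles in rad, forces in N, time in s.
With the tool pointing down it reaches from about 0.325 to 0.9 m from the base axis. Payload 6.1 kg.
Tool frame: the origin (TCP) lies where the fingers leave the gripper's body, on its centre line; the fingertips stand 73 mm ahead of it and the grasp point (between the pads) lies 54 mm ahead of it; z points along the fingers, y is the line along which they close (so a half turn about z gives the same grasp; the last joint's range is limited). The gripper opens to 85 mm and grips with 20 to 120 N. Pads are 22 mm wide; open, the fingers measure 114 mm over their backs; the gripper's body (76 mm by 85 mm) begins 54 mm behind the grasp point. The pads swing forward as they close: fully open they stand 13 mm farther back than shut.
Start: joints at [-1.453, 0.22, 1.526, -0, 1.395, -0.126], TCP at [0.151, -0.607, 0.304] pointing down, gripper open.
Joint ranges: [-2.98, 2.98], [-0.91, 2.08], [0.09, 2.57], [-1.24, 4.39], [0.2, 2.65], [-2.68, 2.68]. Speed limits (rad/s): [2.57, 2.57, 3.01, 3.14, 3.14, 3.14].

## Interface

Orientations are given as a rotation vector (axis times angle).
In Python, from bench import manip, eyes gives the robot as it stands.
- The arm moves only by the tool play_rows, never from a script. Its argument "steps" is a list of rows, each a list of 3 entries, a list of its own where there are three numbers: the turn, a rotation vector about the tool's x, y, z in degrees, then the shift along the tool's x, y, z in mm, then the finger opening in mm, from 0 to 85.4. A call has 1 to 12 rows; each row is the pose to reach, as a shift and turn from the pose commanded when the call began, along the tool's axes at that moment; what a row does not reach only later rows make up. A row lasts 1/10 s, in which the tool goes at most 50 mm and 8.59 degrees, less where a joint would pass 70% of its speed; a pose out of reach is approached as far as the arm can. A call with a gripper value outside its range is refused whole. The fingers move at their own pace and stop on an object; "newtons" is the grip in N (left out, the last holds). Time passes only in rows, so rows that repeat a pose let the fingers close. It gives the time, the measured TCP pose, the force, the opening and the grip force at its end, in the units of the state.
- manip.get_state(): the state, without advancing time (a new reading comes with each control period).
- eyes.read_camera(name): name is "scene" or "side" or "wrist"; returns (picture, depth): 400x640x3 uint8, blue, green, red; 400x640 float32, m along the optical axis (not along the pixel's ray), 0 where there is no reading.
- eyes.camera_params(name): a dict with "camera_matrix" (3x3 intrinsics, pixels), "R" (3x3) and "t" (3): a world point X has camera coordinates R X + t. Camera axes: x right, y down, z forward; pixel columns grow to the right and rows downward; lengths in m; the calibration is good to about 2 mm. A picture is of the moment at which its call begins: read the wrist's pose just before it. camera_params takes no time and is no camera call; for the wrist camera it gives the pose at the moment of the call.
- manip.sign_off(): hands the job in; it is judged then, once.
The state is a dict: "time": time; "joint_positions": joint angles; "qd": joint speeds; "joint_efforts": joint torques, N m; "eef_pos": TCP position; "ee_rot": TCP orientation; "ft_force": force on the tool from outside, world axes, zero at the start; "wrist_torque": the same for the moment, N m; "opening": opening from 0.0 (shut) to 1.0 (fully open); "finger_force": force on a finger pad.
Only numpy, scipy, OpenCV 4.12 (cv2) and the standard library are available. Lean on these libraries where they do the work, as an engineer would, in place of code of your own. Each camera call takes 0.05 s, during which the arm holds its last target. There are 200 camera calls.

## Working session

There is one attempt and no reset: what is moved stays moved. The work goes in short steps, Python scripts to look and compute and a tool call to move; the robot and the scene stay as the last step left them, time stands still between calls to the robot, and variables do not carry over. Pictures are saved under pics/ and viewed, at most 10 in all, crops included, and the job is handed in when it is done.

Besides the shell and the picture viewer there is one more tool, called after ">>>" in YAML: its name, and indented under it one key for each argument. play_rows: Moves the arm, as the interface text tells. Its arguments: {"type":"object","properties":{"steps":{"type":"array","items":{"type":"array"}},"newtons":{"type":"number"}},"required":["steps"]}

```bash
mkdir -p pics; cat > h.py <<'E'
import numpy as np, cv2
from bench import manip, eyes
from scipy.spatial.transform import Rotation as Ro
def cast(P,uv,z):
    K=np.array(P["camera_matrix"]);R=np.array(P["R"]);t=np.array(P["t"]).ravel()
    c=-R.T@t; d=R.T@np.linalg.inv(K)@np.array([uv[0],uv[1],1.0])
    return c+d*(z-c[2])/d[2]
def proj(P,X):
    K=np.array(P["camera_matrix"]);R=np.array(P["R"]);t=np.array(P["t"]).ravel()
    p=K@(R@np.array(X)+t); return p[:2]/p[2]
E
python3 - <<'E'
from h import *
s=manip.get_state();print(s)
ims=[]
for n in("scene","side"):
    im,d=eyes.read_camera(n);cv2.imwrite(f"pics/{n}0.png",im);np.save(f"{n}0.npy",d)
    P=eyes.camera_params(n);print(n,-np.array(P["R"]).T@np.array(P["t"]).ravel())
E
```

```text
{'time': 0.0, 'joint_positions': array([-1.45309669e+00,  2.21241364e-01,  1.52761002e+00, -8.64857203e-06,
        1.39469209e+00, -1.26086762e-01]), 'qd': array([0.00109836, 0.00108268, 0.00069141, 0.00021421, 0.00161905,
       0.00120009]), 'joint_efforts': array([ 2.02484101e-03, -4.96885729e+01, -3.89396703e+01, -3.21614164e-05,
        1.08734475e-02, -1.81097028e-05]), 'eef_pos': array([ 0.15080915, -0.60605598,  0.30279024]), 'ee_rot': array([-3.11634606e+00, -3.81756368e-01,  5.21772866e-07]), 'ft_force': array([-0.78852823, -0.64294682, -0.1433324 ]), 'wrist_torque': array([-0.01134011,  0.00966186,  0.04045563]), 'finger_force': 0.0, 'opening': 0.9982887999904922}
scene [0.11368522 0.54140136 1.13989608]
side [1.17227895 0.01428528 0.8601056 ]
```

View pics/scene0.png

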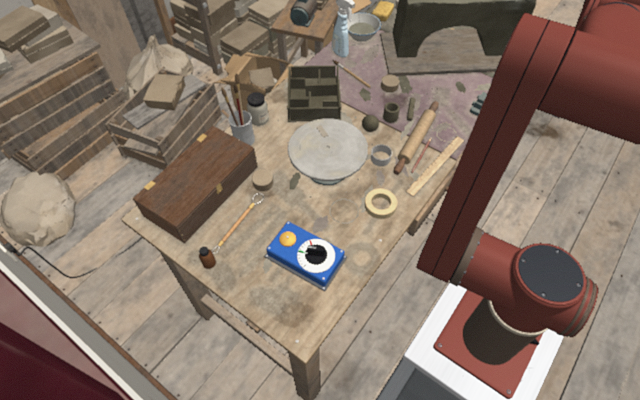

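View pics/side0.png

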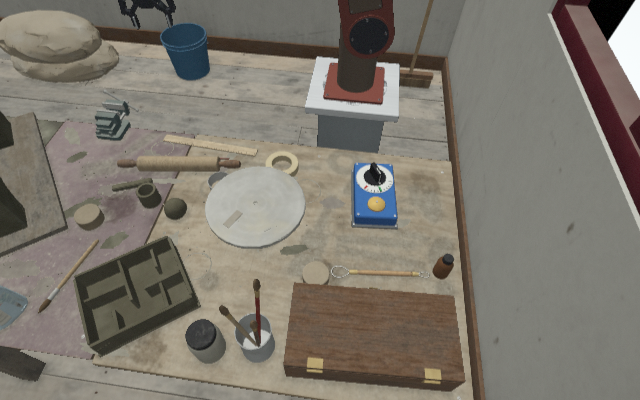

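Both views show the blue timer: dial at about (316,254) in scene and (375,178) in side, bell at (288,239) and (376,204). The arm is clear of it. Next I measure the dial and bell by colour.

```bash
python3 - <<'E'
from h import *
for n,roi in(("scene",(260,215,350,290)),("side",(345,155,405,235))):
    im=cv2.imread(f"pics/{n}0.png");P=eyes.camera_params(n);x0,y0,x1,y1=roi
    hsv=cv2.cvtColor(im,cv2.COLOR_BGR2HSV);m=np.zeros(im.shape[:2],np.uint8);m[y0:y1,x0:x1]=1
    H,S,V=[hsv[...,i] for i in range(3)]
    def cen(k):
        v,u=np.nonzero(k&(m>0));return (u.mean(),v.mean(),len(u)) if len(u) else None
    bell=cen((H>12)&(H<28)&(S>140)&(V>150))
    w=((S<40)&(V>200)&(m>0)).astype(np.uint8)
    c=max(cv2.findContours(w,0,2)[0],key=cv2.contourArea);e=cv2.fitEllipse(cv2.convexHull(c))
    g=cen((H>45)&(H<85)&(S>80)); r=cen(((H<8)|(H>172))&(S>110))
    print(n,"bell",bell,cast(P,bell,.06),"dial",e,cast(P,e[0],.046),"g",g,g and cast(P,g,.053),"red",r,r and cast(P,r,.046))
    cv2.imwrite(f"pics/{n}_z.png",cv2.resize(im[y0:y1,x0:x1],None,fx=6,fy=6,interpolation=2))
E
```

```text
scene bell (np.float64(287.06849315068496), np.float64(238.84246575342465), 146) [0.55984588 0.10097789 0.06      ] dial ((315.7310485839844, 255.29673767089844), (33.759185791015625, 37.62823486328125), 86.25482177734375) [0.47136868 0.08877929 0.046     ] g (np.float64(300.8), np.float64(251.2), 5) [0.50885375 0.10578396 0.053     ] red (np.float64(310.4), np.float64(242.6), 5) [0.50666155 0.06626682 0.046     ]Traceback (most recent call last):
  File "<stdin>", line 12, in <module>
  File "h.py", line 6, in cast
    c=-R.T@t; d=R.T@np.linalg.inv(K)@np.array([uv[0],uv[1],1.0])
                                               ~~^^^
TypeError: 'NoneType' object is not subscriptable
```

View pics/scene_z.png

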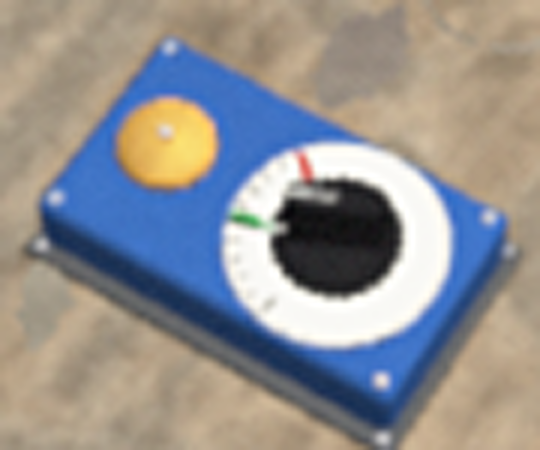

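The crop shows the dial with the green tab at left, the red mark above it, and the knob's pointer near the green tab. I'll move in for a wrist view.

>>> play_rows:
  steps:
    - [[0, 0, -8], [27, -17, 0], 85]
    - [[0, 0, -16], [55, -34, 0], 85]
    - [[0, 0, -24], [83, -51, 0], 85]
    - [[0, 0, -32], [110, -68, 0], 85]
    - [[0, 0, -40], [138, -85, 0], 85]
    - [[0, 0, -48], [165, -102, 0], 85]
    - [[0, 0, -56], [193, -119, 0], 85]
    - [[0, 0, -64], [220, -136, 0], 85]
    - [[0, 0, -72], [248, -153, 0], 85]
    - [[0, 0, -80], [276, -170, 0], 85]
    - [[0, 0, -88], [304, -188, 0], 85]
    - [[0, 0, -94], [304, -188, 0], 85]

```text
time: 1.3
eef_pos: [0.4025, -0.3477, 0.3035]
ee_rot: [-1.835, -2.549, -0.003]
ft_force: [-1.2, -1.9, -0.4]
opening: 0.997
finger_force: 0.0
```

```bash
cat >> h.py <<'E'
def go(x,y,z,yaw):
    s=manip.get_state();R=Ro.from_rotvec(s["ee_rot"]);Y=np.arctan2(*R.as_matrix()[[1,0],0])
    d=R.inv().apply(np.array([x,y,z])-s["eef_pos"])*1e3
    T=Ro.from_euler("z",yaw)*Ro.from_rotvec([np.pi,0,0])
    print("t",s["time"],"pos",s["eef_pos"],"yaw",Y,"j6",s["joint_positions"][5],"turn",np.degrees((R.inv()*T).as_rotvec()).round(1),"shift",d.round(1))
E
python3 -c "
from h import *
go(.471,.089,.28,3.5)"
```

```text
t 1.3 pos [ 0.4025355  -0.3477463   0.30346626] yaw 1.8934845331736545 j6 -1.1845307343009561 turn [  0.1  -0.  -92. ] shift [392.5 203.4  24.3]
```

>>> play_rows:
  steps:
    - [[0, 0, -8], [36, 18, 2], 85]
    - [[0, 0, -16], [72, 37, 4], 85]
    - [[0, 0, -24], [108, 55, 6], 85]
    - [[0, 0, -32], [144, 74, 8], 85]
    - [[0, 0, -40], [180, 92, 10], 85]
    - [[0, 0, -48], [216, 111, 12], 85]
    - [[0, 0, -56], [252, 129, 14], 85]
    - [[0, 0, -64], [288, 148, 16], 85]
    - [[0, 0, -72], [324, 166, 18], 85]
    - [[0, 0, -80], [360, 185, 20], 85]
    - [[0, 0, -88], [392, 203, 24], 85]
    - [[0, 0, -92], [392, 203, 24], 85]

```text
time: 2.5
eef_pos: [0.4723, 0.0886, 0.2791]
ee_rot: [0.559, -3.091, -0.003]
ft_force: [0.2, 0.2, -0.5]
opening: 0.994
finger_force: 0.0
```

```bash
python3 - <<'E'
from h import *
go(.471,.089,.28,3.5)
P=eyes.camera_params("wrist");im,d=eyes.read_camera("wrist");cv2.imwrite("pics/w1.png",im)
P=eyes.camera_params("wrist");np.save("P1.npy",P,allow_pickle=True);np.save("d1.npy",d)
print(-np.array(P["R"]).T@np.array(P["t"]).ravel(),proj(P,[.471,.089,.046]))
E
```

```text
t 2.5 pos [0.47231543 0.08855281 0.27905099] yaw -2.7837386065758705 j6 -1.90884333161611 turn [ 0.1 -0.  -0. ] shift [ 1.1  0.9 -0.9]
[0.40047568 0.05996045 0.3473851 ] [319.01234899 185.11527669]
```

View pics/w1.png

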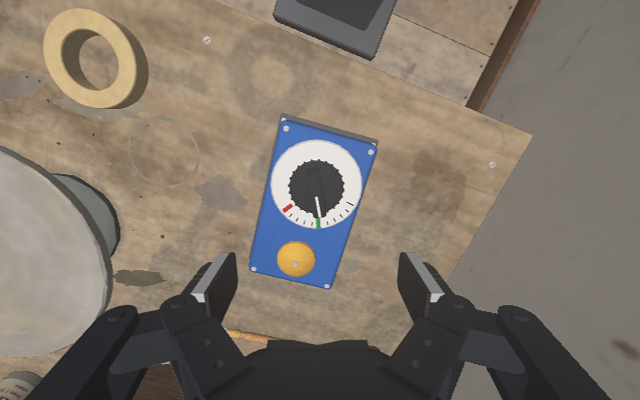

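The wrist view shows the dial at (317,184), green tab at (318,223), red mark at (288,208), bell at (296,259) and the white pointer at about (319,207), almost in line with the tab.

```bash
cat >> h.py <<'E'
def measure(im,P,ctr=None,save=None):
    H,S,V=cv2.split(cv2.cvtColor(im,cv2.COLOR_BGR2HSV))
    def blob(k):
        n,l,st,c=cv2.connectedComponentsWithStats(k.astype(np.uint8));i=1+np.argmax(st[1:,4]);return l==i,c[i],st[i,4]
    _,bell,_=blob((H>12)&(H<28)&(S>130)&(V>140))
    uv0=proj(P,[*(ctr if ctr is not None else (.471,.089)),.046])
    yy,xx=np.mgrid[:im.shape[0],:im.shape[1]];sc=np.linalg.norm(proj(P,[.521,.089,.046])-proj(P,[.471,.089,.046]))/50
    near=np.hypot(xx-uv0[0],yy-uv0[1])<62*sc
    w,_,_=blob((S<45)&(V>150)&near)
    e=cv2.fitEllipse(cv2.convexHull(np.argwhere(w)[:,::-1].astype(np.int32)))
    D=cast(P,e[0],.046) if ctr is None else np.array([*ctr,.046])
    B=cast(P,bell,.062)
    print("dial",e,D,"bell",B,"case yaw",np.arctan2(B[1]-D[1],B[0]-D[0]),"dist",np.linalg.norm((B-D)[:2]))
    ang=lambda p:np.arctan2(p[1]-D[1],p[0]-D[0])
    for nm,k,z in(("green",(H>45)&(H<85)&(S>80)&near,.052),("red",((H<8)|(H>172))&(S>110)&near,.046)):
        _,c,a=blob(k);p=cast(P,c,z);print(nm,c,a,"ang",ang(p),"r",np.hypot(*(p-D)[:2]))
    c0=proj(P,[D[0],D[1],.055]);r=np.hypot(xx-c0[0],yy-c0[1])/sc
    k=(V>120)&(S<60)&(r>4)&(r<29.5)
    v,u=np.nonzero(k);q=np.array([cast(P,(a,b),.055) for a,b in zip(u,v)])-[D[0],D[1],.055]
    a=np.arctan2(q[:,1],q[:,0]);rr=np.hypot(q[:,0],q[:,1])
    for lo,hi in((5,15),(15,23),(23,29)):
        m=(rr*1e3>lo)&(rr*1e3<hi)
        if m.any():print("ptr",lo,hi,m.sum(),"med",np.median(a[m]),"std",a[m].std())
    if save:
        x,y=map(int,c0);h=int(60*sc);cv2.imwrite(save,cv2.resize(im[max(0,y-h):y+h,max(0,x-h):x+h],(560,560),interpolation=2))
E
python3 - <<'E'
from h import *
P=np.load("P1.npy",allow_pickle=True).item();measure(cv2.imread("pics/w1.png"),P)
go(.471,.089,.28,3.5);print(P["camera_matrix"])
E
```

```text
dial ((315.906494140625, 183.51393127441406), (88.81551361083984, 91.58853149414062), 89.39556884765625) [0.47050185 0.08511947 0.046     ] bell [0.55734448 0.09312755 0.062     ] case yaw 0.09195365909035083 dist 0.08721107426235622
green [317.94117647 222.88235294] 34 ang 0.4111456977923706 r 0.04468344164428326
red [287.475 207.4  ] 40 ang -0.4990777514557266 r 0.04291859175187031
ptr 5 15 7 med 0.3690592001611015 std 0.0612441459412206
ptr 15 23 22 med 0.41928080162646475 std 0.05711789892840542
ptr 23 29 15 med 0.4501099009433666 std 0.035607286670583445
t 2.55 pos [0.47219811 0.08698833 0.27911224] yaw -2.782490420575039 j6 -1.912407335499942 turn [ 0.  -0.1  0. ] shift [ 0.4  2.3 -0.9]
[[278.69043597   0.         317.03585182]
 [  0.         278.69043597 201.5811149 ]
 [  0.           0.           1.        ]]
```

>>> play_rows:
  steps:
    - [[0, 0, 0], [-30, 2, 40], 85]
    - [[0, 0, 0], [-60, 2, 80], 85]
    - [[0, 0, 0], [-60, 2, 80], 85]
    - [[0, 0, 0], [-60, 2, 80], 85]
    - [[0, 0, 0], [-60, 2, 80], 85]

```text
time: 3.05
eef_pos: [0.5288, 0.1067, 0.2017]
ee_rot: [-0.543, 3.092, -0.001]
ft_force: [0.2, -0.1, 1.5]
opening: 0.995
finger_force: 0.0
```

```bash
python3 - <<'E'
from h import *
P=eyes.camera_params("wrist");im,d=eyes.read_camera("wrist");cv2.imwrite("pics/w2.png",im);np.save("P2.npy",P,allow_pickle=True)
print(-np.array(P["R"]).T@np.array(P["t"]).ravel())
measure(im,P,save="pics/w2z.png")
go(.471,.086,.133,.42+np.pi)
E
```

```text
[0.45650238 0.0805658  0.26967499]
dial ((318.9685974121094, 131.89175415039062), (130.09243774414062, 132.91726684570312), 1.713315486907959) [0.46983683 0.08672984 0.046     ] bell [0.55808941 0.09522546 0.062     ] case yaw 0.09596914195392243 dist 0.0886605532761465
green [321.95744681 188.73404255] 94 ang 0.40419351610955234 r 0.044344362061910655
red [278.87058824 169.        ] 85 ang -0.4888401186166284 r 0.04378266023641152
ptr 5 15 51 med 0.43813750629990283 std 0.09832518060655793
ptr 15 23 45 med 0.4703786402258528 std 0.05074856423793508
ptr 23 29 24 med 0.4961026631373433 std 0.03621191253571051
t 3.1 pos [0.5291436  0.1067697  0.20258607] yaw -2.794124364425753 j6 -1.8651835699091215 turn [-0.1  0.2 -4.2] shift [62.   0.4 69.3]
```

View pics/w2z.png

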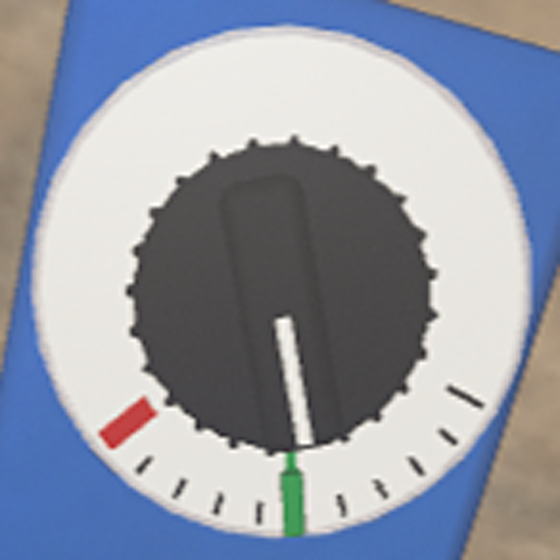

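The crop shows the white line on the bar top running from (281,320) to (305,445), the green tab at about (292,500) and the red mark at (130,423). The line is at z=0.089, so I take the knob's angle from its direction.

```bash
cat >> h.py <<'E'
def knob(im,P,D):
    H,S,V=cv2.split(cv2.cvtColor(im,cv2.COLOR_BGR2HSV));v,u=np.nonzero((V>125)&(S<60))
    q=np.array([cast(P,(a,b),.089)[:2] for a,b in zip(u,v)])-D
    r=np.hypot(*q.T);q=q[(r<.0225)]
    l=cv2.fitLine(q.astype(np.float32)*1e3,cv2.DIST_HUBER,0,.01,.01).ravel();m=q.mean(0)
    a=np.arctan2(l[1],l[0]); 
    if np.dot(l[:2],m)<0:a=np.arctan2(-l[1],-l[0])
    print("line n",len(q),"yaw",a,"mean yaw",np.arctan2(m[1],m[0]),"perp offset mm",(m@[-np.sin(a),np.cos(a)])*1e3,"r range",np.hypot(*q.T).min(),np.hypot(*q.T).max())
    return a
def case(im,P):
    H,S,V=cv2.split(cv2.cvtColor(im,cv2.COLOR_BGR2HSV));k=((H>100)&(H<125)&(S>120)&(V>130)).astype(np.uint8)
    c=max(cv2.findContours(k,0,2)[0],key=cv2.contourArea).reshape(-1,2)
    q=np.array([cast(P,p,.045)[:2] for p in c],np.float32);(x,y),wh,a=cv2.minAreaRect(q*1e3);print("case",x,y,wh,a,np.radians(a),np.radians(a-90))
E
python3 - <<'E'
from h import *
for i in(1,2):
    P=np.load(f"P{i}.npy",allow_pickle=True).item();im=cv2.imread(f"pics/w{i}.png");D=np.array([.470,.0867]);knob(im,P,D);case(im,P)
E
```

```text
line n 128 yaw 2.0832098 mean yaw 0.5590107740145986 perp offset mm -14.845829023279656 r range 0.0027471797698712507 0.022499699458655622
case 505.87982177734375 88.43791198730469 (185.34036254882812, 105.44319915771484) 5.381443500518799 0.09392390759410221 -1.4768724192007945
line n 130 yaw 0.53302425 mean yaw 0.4881393716670907 perp offset mm -0.5596448728036764 r range 0.0027273020309417366 0.022383726310380495
case 506.86895751953125 90.71688842773438 (183.4854736328125, 104.95706176757812) 5.266182899475098 0.09191223060806201 -1.4788840961868346
```

The ellipse centre is biased by perspective, so I'll fit a circle to the dial rim in the table plane instead.

```bash
cat >> h.py <<'E'
def circ(im,P,kind="dial"):
    H,S,V=cv2.split(cv2.cvtColor(im,cv2.COLOR_BGR2HSV));uv0=proj(P,[.470,.0867,.047])
    k=((S<45)&(V>150)).astype(np.uint8)
    n,l,st,c=cv2.connectedComponentsWithStats(k);yy,xx=np.mgrid[:400,:640];near=np.hypot(xx-uv0[0],yy-uv0[1])<90
    i=1+np.argmax([((l==j)&near).sum() for j in range(1,n)])
    hull=cv2.convexHull(np.argwhere(l==i)[:,::-1].astype(np.int32)).reshape(-1,2)
    q=np.array([cast(P,p,.047)[:2] for p in hull]);A=np.c_[2*q,np.ones(len(q))];s=np.linalg.lstsq(A,(q**2).sum(1),rcond=None)[0]
    print("circle",s[:2],"r",np.sqrt(s[2]+s[:2]@s[:2]));return s[:2]
E
python3 - <<'E'
from h import *
for i in(1,2):
    P=np.load(f"P{i}.npy",allow_pickle=True).item();im=cv2.imread(f"pics/w{i}.png");D=circ(im,P);measure(im,P,ctr=D)
    if i==2:knob(im,P,D)
go(*D,.133,.45+np.pi)
E
```

```text
circle [0.47261661 0.08591704] r 0.05074199574660746
dial ((315.906494140625, 183.51393127441406), (88.81551361083984, 91.58853149414062), 89.39556884765625) [0.47261661 0.08591704 0.046     ] bell [0.55734448 0.09312755 0.062     ] case yaw 0.0848973925487232 dist 0.08503412982799946
green [317.94117647 222.88235294] 34 ang 0.4138345339706851 r 0.04242631409937811
red [287.475 207.4  ] 40 ang -0.5403742827887248 r 0.04147887744775828
ptr 5 15 14 med 0.3702585557064714 std 0.07824492104965056
ptr 15 23 21 med 0.4335020279886501 std 0.051912715288124356
ptr 23 29 15 med 0.45406138171727045 std 0.038012498317972813
circle [0.47313772 0.087902  ] r 0.05054586269677548
dial ((318.9685974121094, 131.89175415039062), (130.09243774414062, 132.91726684570312), 1.713315486907959) [0.47313772 0.087902   0.046     ] bell [0.55808941 0.09522546 0.062     ] case yaw 0.0859947355146166 dist 0.08526677336738925
green [321.95744681 188.73404255] 94 ang 0.4095903931682992 r 0.04084906649477732
red [278.87058824 169.        ] 85 ang -0.551170092427753 r 0.04149941241151615
ptr 5 15 57 med 0.48677965112462024 std 0.11482608400188167
ptr 15 23 45 med 0.5160376891381093 std 0.052297853694559665
ptr 23 29 25 med 0.5166549186267207 std 0.036648750084357945
line n 168 yaw 0.5284355 mean yaw 0.4960262386155677 perp offset mm -0.37739562156113937 r range 0.0001891201685294979 0.02249630898867316
t 3.1 pos [0.5291436  0.1067697  0.20258607] yaw -2.794124364425753 j6 -1.8651835699091215 turn [-0.1  0.2 -5.9] shift [59.4  1.4 69.3]
```

>>> play_rows:
  steps:
    - [[0, 0, -3], [20, 0.5, 12], 85]
    - [[0, 0, -6], [40, 1, 24], 85]
    - [[0, 0, -10], [59, 1, 36], 85]
    - [[0, 0, -10], [59, 1, 50], 85]
    - [[0, 0, -10], [59, 1, 60], 85]
    - [[0, 0, -10], [59, 1, 69], 85]
    - [[0, 0, -10], [59, 1, 69], 85]
    - [[0, 0, -10], [59, 1, 69], 85]

```text
time: 3.9
eef_pos: [0.4732, 0.0881, 0.131]
ee_rot: [-0.812, 3.035, -0.0]
ft_force: [-0.1, -0.8, 0.4]
opening: 1.0
finger_force: 0.0
```

```bash
python3 - <<'E'
from h import *
go(.4728,.087,.133,.53+np.pi);s=manip.get_state();print(s["ft_force"],s["wrist_torque"])
E
```

```text
t 3.9 pos [0.4731659  0.08809644 0.13101367] yaw -2.6188298555122365 j6 -2.0735374030794183 turn [-0.   0.  -0.4] shift [ 0.9 -0.8 -2. ]
[-0.129279   -0.8033848   0.36326814] [-0.00445074 -0.00753714 -0.00528392]
```

>>> play_rows:
  newtons: 40
  steps:
    - [[0, 0, 0], [0, -1, -2], 50]
    - [[0, 0, 0], [0, -1, -2], 20]
    - [[0, 0, 0], [0, -1, -2], 8]
    - [[0, 0, 0], [0, -1, -2], 8]
    - [[0, 0, 0], [0, -1, -2], 8]
    - [[0, 0, 0], [0, -1, -2], 8]
    - [[0, 0, 0], [0, -1, -2], 8]
    - [[0, 0, 0], [0, -1, -2], 8]

```text
time: 4.7
eef_pos: [0.473, 0.0875, 0.1331]
ee_rot: [0.812, -3.035, -0.001]
ft_force: [-3.2, 4.2, 4.2]
opening: 0.158
finger_force: 41.2
```

```bash
python3 - <<'E'
from h import *
go(.4728,.087,.133,.53+np.pi);s=manip.get_state();print(s["ft_force"],s["wrist_torque"],s["opening"]*85.4,s["finger_force"])
E
```

```text
t 4.7 pos [0.47296375 0.08746408 0.13308298] yaw -2.6185489380117315 j6 -2.0758700549611353 turn [ 0.   0.  -0.4] shift [ 0.4 -0.3  0.1]
[-3.15316406  4.18024909  4.24125634] [0.67949928 0.48051849 0.00282633] 13.496631315321961 41.18270695209503
```

>>> play_rows:
  steps:
    - [[0, 0, 5], [0, 0, 0], 8]
    - [[0, 0, 10], [0, 0, 0], 8]
    - [[0, 0, 15], [0, 0, 0], 8]
    - [[0, 0, 20], [0, 0, 0], 8]
    - [[0, 0, 25], [0, 0, 0], 8]
    - [[0, 0, 30], [0, 0, 0], 8]
    - [[0, 0, 35], [0, 0, 0], 8]
    - [[0, 0, 40], [0, 0, 0], 8]
    - [[0, 0, 45], [0, 0, 0], 8]
    - [[0, 0, 50], [0, 0, 0], 8]
    - [[0, 0, 55], [0, 0, 0], 8]
    - [[0, 0, 55], [0, 0, 0], 8]

```text
time: 5.9
eef_pos: [0.4729, 0.0874, 0.1331]
ee_rot: [-0.684, -3.065, -0.001]
ft_force: [-3.3, 3.5, 5.2]
opening: 0.158
finger_force: 41.3
```

```bash
cat > st.py <<'E'
from h import *
go(.4728,.087,.133,.41+np.pi);s=manip.get_state();print(s["ft_force"],s["wrist_torque"],s["opening"]*85.4,s["finger_force"])
E
python3 st.py
```

```text
t 5.9 pos [0.47288526 0.08737236 0.13306798] yaw 2.7022541508300013 j6 -1.1134924240441664 turn [  0.   -0.  -48.7] shift [-0.1 -0.4  0.1]
[-3.34985045  3.47565879  5.23679183] [ 0.63272909  0.6128103  -0.02967595] 13.453084106095051 41.307769417762756
```

>>> play_rows:
  steps:
    - [[0, 0, 4], [0, 0, 0], 8]
    - [[0, 0, 8], [0, 0, 0], 8]
    - [[0, 0, 11], [0, 0, 0], 8]
    - [[0, 0, 12], [0, 0, 0], 8]
    - [[0, 0, 12], [0, 0, 0], 8]

```text
time: 6.4
eef_pos: [0.4729, 0.0874, 0.1331]
ee_rot: [-0.998, -2.978, -0.0]
ft_force: [-3.4, 3.9, 5.5]
opening: 0.157
finger_force: 41.4
```

```bash
python3 st.py
```

```text
t 6.4 pos [0.4728512  0.08738236 0.13307807] yaw 2.494805513629798 j6 -0.9060060549763679 turn [  0.   -0.  -60.5] shift [-0.2 -0.3  0.1]
[-3.41359515  3.93215419  5.51932898] [ 0.63439622  0.72711603 -0.01284152] 13.441487252865098 41.36475384235382
```

>>> play_rows:
  steps:
    - [[0, 0, 1.5], [0, 0, 0], 8]
    - [[0, 0, 3], [0, 0, 0], 8]
    - [[0, 0, 3], [0, 0, 0], 8]

```text
time: 6.7
eef_pos: [0.4729, 0.0874, 0.1331]
ee_rot: [-1.076, -2.951, -0.0]
ft_force: [-2.8, 3.1, 5.3]
opening: 0.155
finger_force: 41.4
```

```bash
python3 st.py
```

```text
t 6.7 pos [0.4728853  0.08738409 0.13311803] yaw 2.4422100499603556 j6 -0.8534226843703538 turn [  0.   -0.  -63.6] shift [-0.2 -0.3  0.1]
[-2.79444962  3.05532851  5.2731468 ] [0.5817522  0.71029351 0.01401879] 13.26666923494921 41.367831230163574
```

>>> play_rows:
  steps:
    - [[0, 0, 1], [0, 0, 0], 8]
    - [[0, 0, 2], [0, 0, 0], 8]
    - [[0, 0, 2], [0, 0, 0], 8]

```text
time: 7.0
eef_pos: [0.4729, 0.0874, 0.1331]
ee_rot: [-1.127, -2.932, -0.0]
ft_force: [-3.3, 3.4, 5.3]
opening: 0.152
finger_force: 41.4
```

```bash
python3 st.py
```

```text
t 7.0 pos [0.47286044 0.0873875  0.1330942 ] yaw 2.407538107627432 j6 -0.8187470634215167 turn [  0.   -0.  -65.5] shift [-0.2 -0.3  0.1]
[-3.26399951  3.38872079  5.27890791] [ 0.58788991  0.65275849 -0.03289522] 12.974701680061708 41.359832882881165
```

```bash
cat > avg.py <<'E'
from h import *
P=eyes.camera_params("wrist");T=[];F=[]
for i in range(5):
    im,d=eyes.read_camera("wrist");s=manip.get_state();T.append(s["wrist_torque"]);F.append(s["ft_force"])
Y=np.arctan2(*Ro.from_rotvec(s["ee_rot"]).as_matrix()[[1,0],0])
print("t",s["time"],"yaw",Y,"knob~",(Y-np.pi+np.pi)%(2*np.pi)-np.pi,"T",np.mean(T,0),"sd",np.std(T,0)[2],"F",np.mean(F,0),"op",s["opening"]*85.4,"effort6",s["joint_efforts"][5])
cv2.imwrite("pics/g.png",im)
E
python3 avg.py;cp pics/g.png pics/g1.png
```

```text
t 7.25 yaw 2.40808980896649 knob~ -0.733502844623303 T [0.62867657 0.68108061 0.02371437] sd 0.02707655989398601 F [-3.09336175  3.96723629  6.02805426] op 13.443308493797536 effort6 0.018688668496906757
```

View pics/g1.png

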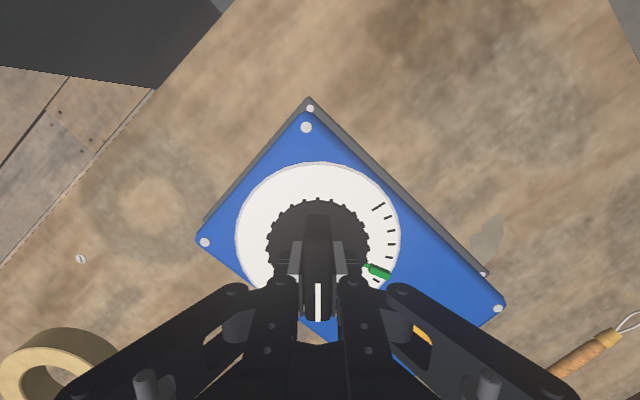

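The bar sits squarely between the pads, with its white line at (318,302). Torque is still at the friction level, so I keep turning in small steps.

>>> play_rows:
  steps:
    - [[0, 0, 1.5], [0, 0, 0], 8]
    - [[0, 0, 2.5], [0, 0, 0], 8]
    - [[0, 0, 2.5], [0, 0, 0], 8]

```text
time: 7.55
eef_pos: [0.4729, 0.0874, 0.1331]
ee_rot: [-1.191, -2.906, -0.0]
ft_force: [-3.2, 3.4, 5.0]
opening: 0.154
finger_force: 41.4
```

```bash
python3 avg.py
```

```text
t 7.8 yaw 2.3644145159606533 knob~ -0.7771781376291398 T [0.64346041 0.67695021 0.00527319] sd 0.012494040828859972 F [-3.46874982  3.54039406  5.41476923] op 13.212409208954147 effort6 0.018050858052447438
```

>>> play_rows:
  steps:
    - [[0, 0, 1.5], [0, 0, 0], 8]
    - [[0, 0, 3], [0, 0, 0], 8]
    - [[0, 0, 3], [0, 0, 0], 8]

```text
time: 8.1
eef_pos: [0.4728, 0.0874, 0.1331]
ee_rot: [-1.267, -2.874, -0.0]
ft_force: [-3.3, 3.2, 6.1]
opening: 0.163
finger_force: 41.4
```

```bash
python3 avg.py
```

```text
t 8.35 yaw 2.312025134933905 knob~ -0.829567518655888 T [ 0.61233345  0.7033534  -0.01278668] sd 0.00998981415615392 F [-3.25792779  3.37413805  5.96256789] op 13.395836900660221 effort6 0.012906106130685657
```

>>> play_rows:
  steps:
    - [[0, 0, 1.5], [0, 0, 0], 8]
    - [[0, 0, 3], [0, 0, 0], 8]
    - [[0, 0, 3], [0, 0, 0], 8]

```text
time: 8.65
eef_pos: [0.4728, 0.0874, 0.1331]
ee_rot: [-1.341, -2.84, -0.0]
ft_force: [-3.0, 1.8, 5.0]
opening: 0.159
finger_force: 41.4
```

```bash
python3 avg.py
```

```text
t 8.9 yaw 2.2597132923224414 knob~ -0.8818793612673517 T [0.62108633 0.71826133 0.01527876] sd 0.01015297144734817 F [-3.46194699  3.44270014  5.94491481] op 13.052089953812095 effort6 0.012846815516240895
```

>>> play_rows:
  steps:
    - [[0, 0, 1.5], [0, 0, 0], 8]
    - [[0, 0, 3], [0, 0, 0], 8]
    - [[0, 0, 3], [0, 0, 0], 8]

```text
time: 9.2
eef_pos: [0.4728, 0.0874, 0.1331]
ee_rot: [-1.415, -2.804, -0.0]
ft_force: [-3.3, 2.6, 5.7]
opening: 0.151
finger_force: 41.4
```

```bash
python3 avg.py
```

```text
t 9.45 yaw 2.2073132645180897 knob~ -0.9342793890717034 T [0.61000111 0.71507832 0.01885898] sd 0.04099901100537957 F [-3.42151519  3.46265768  5.19076855] op 13.376692087781157 effort6 0.01290736865485087
```

>>> play_rows:
  steps:
    - [[0, 0, 1.5], [0, 0, 0], 8]
    - [[0, 0, 3], [0, 0, 0], 8]
    - [[0, 0, 3], [0, 0, 0], 8]

```text
time: 9.75
eef_pos: [0.4728, 0.0874, 0.1331]
ee_rot: [-1.488, -2.766, -0.0]
ft_force: [-2.6, 3.4, 6.4]
opening: 0.158
finger_force: 41.4
```

```bash
python3 avg.py
```

```text
t 10.0 yaw 2.155014335699208 knob~ -0.9865783178905851 T [0.65277244 0.71820006 0.05419094] sd 0.018792371164546164 F [-3.21787448  3.23175604  6.23494369] op 13.578345881854384 effort6 0.045682406052947044
```

Torque and joint-6 effort have started to rise. Smaller steps from here.

>>> play_rows:
  steps:
    - [[0, 0, 0.7], [0, 0, 0], 8]
    - [[0, 0, 1.4], [0, 0, 0], 8]
    - [[0, 0, 1.4], [0, 0, 0], 8]

```text
time: 10.3
eef_pos: [0.4728, 0.0874, 0.1331]
ee_rot: [-1.521, -2.748, 0.0]
ft_force: [-3.2, 3.3, 5.7]
opening: 0.16
finger_force: 41.4
```

```bash
python3 avg.py
```

```text
t 10.55 yaw 2.1308769476297797 knob~ -1.0107157059600134 T [0.65007538 0.75264101 0.16460426] sd 0.03028465069854643 F [-3.05738516  3.15746592  5.7311095 ] op 13.409212833920494 effort6 0.1727468054741621
```

>>> play_rows:
  steps:
    - [[0, 0, 0.5], [0, 0, 0], 8]
    - [[0, 0, 1.1], [0, 0, 0], 8]
    - [[0, 0, 1.1], [0, 0, 0], 8]
    - [[0, 0, 1.1], [0, 0, 0], 8]

```text
time: 10.95
eef_pos: [0.4728, 0.0874, 0.1331]
ee_rot: [-1.546, -2.734, 0.0]
ft_force: [-3.7, 4.0, 5.3]
opening: 0.153
finger_force: 41.5
```

```bash
python3 avg.py
```

```text
t 11.2 yaw 2.111944678691607 knob~ -1.029647974898186 T [0.69102741 0.70895107 0.27688058] sd 0.030566538275900817 F [-3.43884774  3.68732875  5.57107534] op 13.647919595532137 effort6 0.27011473663151264
```

The knob is firmly against the stop at about 0.27 N m. Now I turn it back.

>>> play_rows:
  steps:
    - [[0, 0, -7], [0, 0, 0], 8]
    - [[0, 0, -14], [0, 0, 0], 8]
    - [[0, 0, -21], [0, 0, 0], 8]
    - [[0, 0, -28], [0, 0, 0], 8]
    - [[0, 0, -35], [0, 0, 0], 8]
    - [[0, 0, -42], [0, 0, 0], 8]
    - [[0, 0, -49], [0, 0, 0], 8]
    - [[0, 0, -56], [0, 0, 0], 8]
    - [[0, 0, -63], [0, 0, 0], 8]
    - [[0, 0, -70], [0, 0, 0], 8]
    - [[0, 0, -76], [0, 0, 0], 8]
    - [[0, 0, -79], [0, 0, 0], 8]

```text
time: 12.4
eef_pos: [0.473, 0.0874, 0.1331]
ee_rot: [0.55, -3.093, -0.001]
ft_force: [-2.2, 2.6, 5.3]
opening: 0.154
finger_force: 41.2
```

```bash
python3 st.py
```

```text
t 12.4 pos [0.47297828 0.08744104 0.13308234] yaw -2.789549043435931 j6 -1.904938726880259 turn [ 0.  -0.  -3.3] shift [ 0.3 -0.4  0.1]
[-2.17469799  2.56653841  5.28172816] [ 0.69493637  0.56064873 -0.01979411] 13.172336540653909 41.215240359306335
```

>>> play_rows:
  steps:
    - [[0, 0, -2], [0, 0, 0], 8]
    - [[0, 0, -3.3], [0, 0, 0], 8]
    - [[0, 0, -3.3], [0, 0, 0], 8]
    - [[0, 0, -3.3], [0, 0, 0], 8]
    - [[0, 0, -3.3], [0, 0, 0], 30]
    - [[0, 0, -3.3], [0, 0, 0], 85]
    - [[0, 0, -3.3], [0, 0, 0], 85]
    - [[0, 0, -3.3], [0, 0, 0], 85]
    - [[0, 0, -3.3], [0, 0, 0], 85]
    - [[0, 0, -3.3], [0, 0, 0], 85]

```text
time: 13.4
eef_pos: [0.4731, 0.087, 0.1329]
ee_rot: [-0.633, 3.077, -0.0]
ft_force: [0.5, 0.5, -0.1]
opening: 0.995
finger_force: 0.0
```

>>> play_rows:
  steps:
    - [[0, 0, 0], [0, 0, -20], 85]
    - [[0, 0, 0], [0, 0, -45], 85]
    - [[0, 0, 0], [-25, 0, -70], 85]
    - [[0, 0, 0], [-50, 0, -70], 85]
    - [[0, 0, 0], [-75, 0, -70], 85]
    - [[0, 0, 0], [-75, 0, -70], 85]
    - [[0, 0, 0], [-75, 0, -70], 85]
    - [[0, 0, 0], [-75, 0, -70], 85]

```text
time: 14.2
eef_pos: [0.541, 0.1165, 0.2023]
ee_rot: [0.633, -3.075, -0.0]
ft_force: [0.1, -0.0, -0.2]
opening: 0.996
finger_force: 0.0
```

```bash
python3 - <<'E'
from h import *
P=eyes.camera_params("wrist");im,d=eyes.read_camera("wrist");cv2.imwrite("pics/w3.png",im);np.save("P3.npy",P,allow_pickle=True)
print(-np.array(P["R"]).T@np.array(P["t"]).ravel())
D=circ(im,P);measure(im,P,ctr=D,save="pics/w3z.png");knob(im,P,D);case(im,P)
go(.4728,.087,.133,.41+np.pi)
E
```

```text
[0.47063015 0.08613528 0.2705759 ]
circle [0.47331053 0.08799449] r 0.05056319179647639
dial ((317.8663330078125, 112.8495864868164), (132.24537658691406, 137.81814575195312), 179.85023498535156) [0.47331053 0.08799449 0.046     ] bell [0.55898652 0.09550929 0.062     ] case yaw 0.08748801187479097 dist 0.08600492676438674
green [317.94897959 171.5       ] 98 ang 0.40915895881002357 r 0.040867384873939296
red [275.25274725 148.83516484] 91 ang -0.5535380579162484 r 0.041438067693910015
ptr 5 15 70 med 0.4156914890701637 std 0.12511904060453022
ptr 15 23 55 med 0.41199188024732025 std 0.05779334005137665
ptr 23 29 24 med 0.41100747122086484 std 0.042503788224266655
line n 178 yaw 0.4090176 mean yaw 0.4056948941262646 perp offset mm -0.034115236767926806 r range 0.0001452275123739582 0.021294587355957025
case 507.2344970703125 90.87138366699219 (183.30638122558594, 105.00814819335938) 5.264619827270508 0.09188494985164551 -1.4789113769432511
t 14.25 pos [0.54103615 0.11645601 0.20245772] yaw -2.7356641455100563 j6 -1.9071297007591606 turn [ 0.  -0.1 -0.2] shift [74.2 -0.1 69.6]
```

View pics/w3z.png

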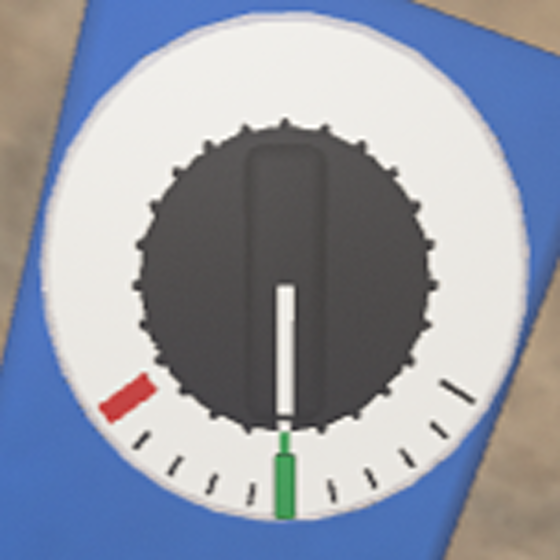

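The white line, at x=285 in the crop, lines up with the green tab, also at x=285: 0.409 rad against 0.409 rad. The robot is clear and touching nothing, so I hand in.

```bash
python3 -c "
from bench import manip
print(manip.sign_off())"
```

```text
the job is handed in; nothing more can be done
None
```

I wound the timer clockwise past the red mark to its end stop (about 0.27 N m, well under forcing), turned it back to the green marker (both measured at 0.409 rad), let go, and handed the job in at about 14 s; nothing else was touched.

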